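# Demould the tool block and put it to use

### The job

With the yellow-handled square key, turn the red clamp knob on the plaster mould about a quarter turn anticlockwise so that its steel arm is clear of the blue casting, and stand the key back in its wooden holder. Lift the casting out, lay it gently wells up in the middle of the cork mat with its long side along the mat's, and stand every modelling tool on the bench handle-down in a well of its own, fully home. Do not push the clamp with the gripper, and leave the jar, bowl and cup alone.

Things in the scene. Friction and masses are not known exactly. Their poses are not given: they have to be found in the camera images.
- mould: white plaster open mould with steel straps, fixed to the bench: 95 (x) x 231 (y) x 32 mm high. Origin: centre of its underside, z up. Its cavity, 59 x 163 mm and 22 mm deep (floor 10 mm above the bench), is centred at y = -16 mm in this frame; the clamp's upright axis is at y = +89 mm
- clamp (a joint): turn of the captive clamp, rad: near 0 its steel arm (16 wide, 8 thick, 42 mm long from the axis, underside 57 mm above the bench) points to the mould's -y and covers the casting's end by 17 mm; grows anticlockwise seen from above; clear of the casting above 1.2; stop at 1.9. It stays where it is left (0.08 N m of friction)
- clamp_recess (a point): centre of the mouth of the square recess in the top of the red four-lobed knob (34 mm wide) on the clamp axis, 92 mm above the bench. z up, x and y axes parallel to the recess's sides; turns with the clamp. The recess is 13 mm square and 23 mm deep with a flat floor; its top 6 mm flare to 20 mm
- casting: blue glazed-look cast tool block 56 (x) x 160 (y) x 46 mm high, about 0.5 kg, loose, sitting in the mould cavity and standing 24 mm proud of its rim. Origin: centre of its underside, z up. In its top three square wells, 22 x 22 mm and 38 mm deep (floors 8 mm above the underside), in a row at y = -56, 0, +56 mm
- well0 (a point): centre of the mouth of the casting's well at y = -56 mm, on its top face
- well1 (a point): centre of the mouth of the casting's middle well
- well2 (a point): centre of the mouth of the casting's well at y = +56 mm
- mat: cork mat fixed to the bench, 120 (x) x 240 (y) x 4 mm thick. Origin: centre of its underside
- key_holder: dark wooden holder block fixed to the bench, 64 x 64 x 50 mm high, with one upright square hole, 19 x 19 mm and 40 mm deep (floor 10 mm above the bench), in the middle of its top. Origin: centre of its underside
- key: square-drive key standing tip-down in the holder, 116 mm long, 0.16 kg: steel tip 11 mm square, its last 5.5 mm a round nose, 11 mm shank, brass collar, flat yellow handle 34 (x) x 22 (y) x 42 mm centred 95 mm above the tip. Origin: end of the nose; z axis from tip to handle; tip's sides parallel to x and y
- tool_a: wooden modelling tool lying on the bench, 130 mm, 45 g: pale square handle 16 x 16 x 95 mm with a 15 mm green band at its blade end, then a dark flat blade 35 long, 26 wide, 6 mm thick. Origin: on the long axis, 65 mm from either end (8 mm above the bench when lying). x axis: from handle to blade; y: across the blade. May be absent (None)
- tool_b: wooden modelling tool lying on the bench, 130 mm, 45 g: pale square handle 16 x 16 x 95 mm with a 15 mm orange band at its blade end, then a dark flat blade 35 long, 26 wide, 6 mm thick. Origin: on the long axis, 65 mm from either end (8 mm above the bench when lying). x axis: from handle to blade; y: across the blade. May be absent (None)
- tool_c: wooden modelling tool lying on the bench, 130 mm, 45 g: pale square handle 16 x 16 x 95 mm with a 15 mm blue band at its blade end, then a dark flat blade 35 long, 26 wide, 6 mm thick. Origin: on the long axis, 65 mm from either end (8 mm above the bench when lying). x axis: from handle to blade; y: across the blade. May be absent (None)
- jar: amber glaze jar with white lid, 64 mm wide, 85 mm high, to be left alone. Origin: centre of its underside
- bowl: white bowl, 110 mm wide, 50 mm high, to be left alone. Origin: centre of its underside
- cup: terracotta cup, 72 mm wide, 75 mm high, to be left alone. Origin: centre of its underside
Things that resemble listed ones, but are neither listed nor needed, are in the scene too. What is shaped like the tool_a but purple is not meant.

How it is judged (in metres and radians):
On the way, in this order (a step that is already met when the one before it is completed fails the run):
1. the key's tip is seated in the recess of the still closed clamp knob (horizontal distance between key and clamp_recess below 0.006 m and z of key in the frame of clamp_recess below -0.014 m and angle between key's own z axis and vertical below 0.2 rad and value of joint clamp below 0.7 rad), for 0.1 s.
2. the clamp is turned clear of the casting with the key in the recess (horizontal distance between key and clamp_recess below 0.006 m and z of key in the frame of clamp_recess below -0.014 m and angle between key's own z axis and vertical below 0.2 rad and value of joint clamp above 1.2 rad), for 0.1 s.
3. the casting lies level in the middle of the cork mat, let go (x of casting in the frame of mat between -0.035 and 0.035 m and y of casting in the frame of mat between -0.04 and 0.04 m and z of casting in the frame of mat below 0.01 m and angle between casting's own z axis and vertical below 0.1 rad and angle between the y axis of casting and the y axis of mat, either way round below 0.35 rad and contact force between casting and the fingers below 0.5 N), for 0.3 s.
At the end, for the whole second after the job is handed in: Clamp past 1.2 rad. Casting level on the mat, within 35 mm (across) and 40 mm (along) of its centre and 0.35 rad of its long side. Each tool handle-down in a well, within 8 mm of the floor, tilt under 0.35 rad. Key tip-down in its holder, within 15 mm of the floor. Nothing falling or moving about (value of joint clamp above 1.2 rad and x of casting in the frame of mat between -0.035 and 0.035 m and y of casting in the frame of mat between -0.04 and 0.04 m and z of casting in the frame of mat below 0.01 m and angle between casting's own z axis and vertical below 0.1 rad and angle between the y axis of casting and the y axis of mat, either way round below 0.35 rad and linear speed of casting below 0.02 m/s and horizontal distance between key and key_holder below 0.01 m and z of key in the frame of key_holder below 0.025 m and angle between key's own z axis and vertical below 0.3 rad and linear speed of key below 0.03 m/s and x of tool_a in the frame of casting between -0.022 and 0.022 m and y of tool_a in the frame of casting between -0.08 and 0.08 m and z of tool_a in the frame of casting between 0.06 and 0.081 m and angle between each of tool_a, tool_b, tool_c's own x axis and vertical below 0.35 rad and linear speed of each of tool_a, tool_b, tool_c below 0.15 m/s and x of tool_b in the frame of casting between -0.022 and 0.022 m and y of tool_b in the frame of casting between -0.08 and 0.08 m and z of tool_b in the frame of casting between 0.06 and 0.081 m and x of tool_c in the frame of casting between -0.022 and 0.022 m and y of tool_c in the frame of casting between -0.08 and 0.08 m and z of tool_c in the frame of casting between 0.06 and 0.081 m); the robot touches nothing.
It fails at once if the clamp or its knob is pushed with the gripper instead of the key (over 3 N) (contact force between any of the fingers, the arm and clamp above 3 N).
It fails at once if the casting is tipped over (more than 0.6 rad) (angle between casting's own z axis and vertical above 0.6 rad).
It fails at once if the casting is dropped or slammed on the mat (over 80 N) (contact force between casting and mat above 80 N).
It fails at once if the jar, bowl or cup is disturbed (moved more than 30 mm) (distance of any of jar, bowl, cup from where it was at the start of the episode above 0.03 m).
Of tool_a, tool_b, tool_c only 2 to 3 are there at a start; the rules pass over those that are not, and their reading is None.
At some moment in a run one of tool_a, tool_b, tool_c may be knocked a few centimetres aside while the robot is not near it.
It also fails if it takes over 210 s, if anything falls off the work surface, if the arm or the gripper's body presses on something with over 40 N, if the wrist force passes 120 N, or if a joint passes its speed limit or range.

### The arm

A 6-joint arm with a two-finger parallel gripper is mounted at the origin on the work surface. World frame = base frame: x ahead of the robot, y to its left, z up, the work surface at z = 0. Lengths are in mm, angles in rad, forces in N, time in s.
With the tool pointing down it reaches from about 350 to 975 mm from the base axis. Payload 7.1 kg.
Tool frame: the origin (TCP) lies on the front face of the gripper's body, between the roots of the fingers; the fingertips stand 80 mm ahead of it and the grasp point (between the pads) lies 61 mm ahead of it (env.tips_ahead is the distance from the TCP to the fingertips, in mm); z points along the fingers, y is the line along which they close (so a half turn about z gives the same grasp; the last joint's range is limited). The gripper opens to 88 mm and grips with 3 to 60 N. Pads are 20 mm wide; open, the fingers measure 115 mm over their backs; the gripper's body (75 mm by 178 mm) begins 61 mm behind the grasp point.
Start: joints at [1.15, 0.423, 1.63, -0, 1.089, -0.019], TCP at [244.39, 575.221, 302.675] pointing down, gripper open.
Joint ranges: [-3, 3], [-0.9, 2.11], [0.09, 2.58], [-1.31, 4.45], [0.11, 2.69], [-2.54, 2.54]. Speed limits (rad/s): [2.39, 2.39, 3.01, 3.14, 3.14, 3.14].

### API

Orientations are given as a unit quaternion [x, y, z, w].
In Python, from station import env, set_gripper, viewer, workorder gives the robot as it stands. Calls block until the motion is done:
- env.reach(position, orientation): joint-space move of the TCP to a pose.
- env.move_l(position, rot=None, rate=150, f_stop=None): straight line of the TCP; rot=None keeps the orientation; rate is the mean speed in mm/s. With f_stop (N) it stops when the force on the tool has changed by that much, and returns True; else False.
- env.move_joints(angles): joint-space move.
- set_gripper(opening): finger opening in mm; the grip force is fixed at half the most; returns when the fingers have stopped.
- env.hold(seconds).
- env.ik(position, orientation): joint angles nearest the present ones, or None.
- env.read_state(): the state.
- viewer.camera(name): name is "side" or "top" or "wrist"; returns the picture (400x640x3 uint8, blue, green, red); there is no depth.
- viewer.camera_params(name): a dict with "fx", "fy", "cx", "cy" (pixels), "dist" ([k1, k2, p1, p2, k3] as OpenCV has them; the pictures are not rectified), "pose" (4x4, takes a point from camera to world coordinates); the wrist camera has in their place "tool_from_camera" (4x4, takes a point from camera to tool coordinates, whose origin is the TCP and whose axes are the flange's). Camera axes: x right, y up, looking along -z (the intrinsics and any distortion apply to the point x, -y, -z); pixel columns grow to the right and rows downward; lengths in mm; the calibration is good to about 2 mm. A picture is of the moment at which its call begins: read the wrist's pose just before it. camera_params takes no time and is no camera call.
A pose or a line that the arm cannot do raises env.IKError and nothing moves.
- workorder.sign_off(): hands the job in; it is judged then, once.
The state is a dict: "time_s": time; "qpos": joint angles; "dq": joint speeds; "tau": joint torques, N m; "tool_pos": TCP position; "orientation": TCP orientation; "force": force on the tool from outside, world axes, zero at the start; "wrist_torque": the same for the moment, N m; "width": finger opening in mm; "grip_force": force on a finger pad.
Only numpy, scipy, OpenCV 4.12 (cv2) and the standard library are available. Lean on these libraries where they do the work, as an engineer would, in place of code of your own. Each camera call takes 0.05 s, during which the arm holds its last target. There are 200 camera calls.

## Working session

There is one attempt and no reset: what is moved stays moved. The work goes in short steps, each a Python script; the robot and the scene stay as the last script left them, time stands still between calls to the robot, and variables do not carry over. Pictures are saved under pics/ and viewed, at most 14 in all, crops included, and the job is handed in when it is done.

```bash
ls; mkdir -p pics
python3 - <<'E'
from station import env, viewer
import cv2
for n in ("top","side"):
    cv2.imwrite(f"pics/{n}0.png",viewer.camera(n)); p=viewer.camera_params(n); print(n,p)
print(viewer.camera_params("wrist"))
s=env.read_state(); print(s['tool_pos'],s['orientation'],s['time_s'])
E
```

```text
pics
top {'fx': 366.38975672563487, 'fy': 366.38975672563487, 'cx': 323.0184935468726, 'cy': 203.2741302086279, 'dist': array([0.02702047, 0.        , 0.        , 0.        , 0.        ]), 'pose': array([[ 2.69906182e-02,  9.91397022e-01, -1.28075962e-01,
         4.82740529e+02],
       [-9.99100171e-01,  3.09470539e-02,  2.90022086e-02,
         2.54403640e+01],
       [ 3.27162769e-02,  1.27177928e-01,  9.91340214e-01,
         1.12196735e+03],
       [ 0.00000000e+00,  0.00000000e+00,  0.00000000e+00,
         1.00000000e+00]])}
side {'fx': 435.674089203783, 'fy': 435.674089203783, 'cx': 318.89602961726683, 'cy': 201.89552776044206, 'dist': array([-0.10155677,  0.        ,  0.        ,  0.        ,  0.        ]), 'pose': array([[-9.41940362e-01,  1.57505245e-01, -2.96547555e-01,
         2.44103417e+02],
       [-3.35596957e-01, -4.70771525e-01,  8.15934344e-01,
         9.65664801e+02],
       [-1.10922062e-02,  8.68081948e-01,  4.96296981e-01,
         6.68706822e+02],
       [ 0.00000000e+00,  0.00000000e+00,  0.00000000e+00,
         1.00000000e+00]])}
{'fx': 335.5960374642257, 'fy': 335.5960374642257, 'cx': 318.57932475054287, 'cy': 201.18778463072925, 'dist': array([0.01521387, 0.        , 0.        , 0.        , 0.        ]), 'tool_from_camera': array([[ 9.38675262e-04,  9.62779545e-01,  2.70286269e-01,
         7.35330381e+01],
       [ 9.99999553e-01, -9.34756363e-04, -1.43220507e-04,
         3.94112911e-02],
       [ 1.14762035e-04,  2.70286282e-01, -9.62779992e-01,
        -8.27820403e+01],
       [ 0.00000000e+00,  0.00000000e+00,  0.00000000e+00,
         1.00000000e+00]])}
[244.23797791 574.86284751 301.98605454] [ 1.99546220e-01  9.79888165e-01 -6.87297561e-04 -1.37508581e-04] 0.1
```

View pics/top0.png

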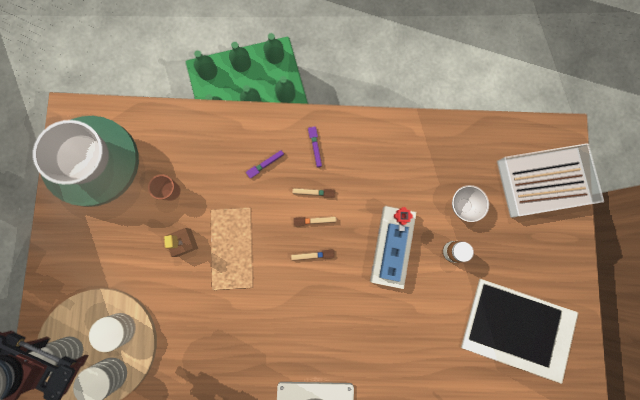

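View pics/side0.png

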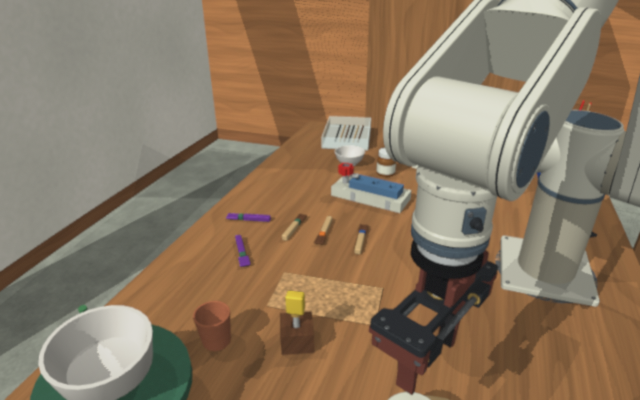

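The top view shows: key and holder near (180,241), mat (231,249), tools at y rows 192 (green), 221 (orange) and 255 (blue), and the mould at (394,247) with its red knob at (403,216). The side view shows the key upright, with the handle at (295,303). I'll write helpers and get coarse positions from colour masks.

```bash
cat > h.py <<'E'
from station import env, set_gripper, viewer, workorder
import numpy as np, cv2
from scipy.spatial.transform import Rotation as R
class View:
    def __init__(s,name):
        p=viewer.camera_params(name)
        if name=="wrist":
            st=env.read_state(); T=np.eye(4); T[:3,:3]=R.from_quat(st['orientation']).as_matrix(); T[:3,3]=st['tool_pos']
            s.T=T@p['tool_from_camera']
        else: s.T=p['pose']
        s.img=viewer.camera(name); s.d=p['dist']
        s.K=np.array([[p['fx'],0,p['cx']],[0,p['fy'],p['cy']],[0,0,1.]])
    def rays(s,px):
        u=cv2.undistortPoints(np.array(px,float).reshape(-1,1,2),s.K,s.d)[:,0]
        d=np.c_[u[:,0],-u[:,1],-np.ones(len(u))]@s.T[:3,:3].T
        return s.T[:3,3],d/np.linalg.norm(d,axis=1)[:,None]
    def plane(s,px,z):
        o,d=s.rays(px); return o+d*((z-o[2])/d[:,2])[:,None]
    def hsv(s): return cv2.cvtColor(s.img,cv2.COLOR_BGR2HSV)
    def mask(s,lo,hi): 
        return cv2.morphologyEx(cv2.inRange(s.hsv(),np.array(lo),np.array(hi)),cv2.MORPH_OPEN,np.ones((2,2),np.uint8))
    def proj(s,P):
        c=(np.atleast_2d(P)-s.T[:3,3])@s.T[:3,:3]; 
        return cv2.projectPoints(np.c_[c[:,0],-c[:,1],-c[:,2]],np.zeros(3),np.zeros(3),s.K,s.d)[0][:,0]
def blobs(m,amin=15):
    n,l,st,c=cv2.connectedComponentsWithStats(m); return [(c[i].round(1),st[i]) for i in range(1,n) if st[i][4]>=amin]
def tri(obs):
    A=np.zeros((3,3)); b=np.zeros(3)
    for v,px in obs:
        o,d=v.rays([px]); P=np.eye(3)-np.outer(d[0],d[0]); A+=P; b+=P@o
    return np.linalg.solve(A,b)
def down(yaw):  # tool down, tool y (closing) axis at world angle yaw
    y=np.array([np.cos(yaw),np.sin(yaw),0]); z=np.array([0,0,-1.]); return R.from_matrix(np.c_[np.cross(y,z),y,z]).as_quat()
YEL=((22,150,120),(35,255,255)); RED=((0,190,90),(6,255,255)); BLUE=((100,100,60),(115,255,255))
GRN=((35,60,30),(85,255,200)); ORG=((6,200,150),(16,255,255))
E
python3 - <<'E'
from h import *
t=View("top")
for n,m,z in (("yel",YEL,116),("red",RED,92),("blue",BLUE,56),("grn",GRN,16)):
    for c,s in blobs(t.mask(*m)):print(n,c,s,t.plane([c],z)[0].round(0))
for n,px,z in (("holder",(183,242),50),("mat",(231,249),4),("mould",(394,247),32),("a",(314,192),8),("b",(315,221),8),("c",(313,255),8),("cup",(162,187),75),("bowl",(470,203),50),("jar",(460,252),85)):
    print(n,t.plane([px],z)[0].round(0))
print(t.plane([(212,209),(251,208),(252,288),(212,290)],4).round(0))
E
```

```text
blue [394.2 254. ] [381 225  28  57 962] [ 479. -216.   56.]
blue [321.  255.3] [319 253   5   5  21] [469.  -4.  56.]
grn [249.5  74.4] [ 187   35  122   70 6006] [1028.  236.   16.]
grn [111.5 133.6] [ 77 117  59  41 939] [818. 640.  16.]
grn [260.  168.4] [258 167   5   4  16] [727. 189.  16.]
grn [321.5 193.5] [320 192   4   4  16] [656.  -1.  16.]
holder [497. 392.  50.]
mat [480. 265.   4.]
mould [ 499. -221.   32.]
a [661.  22.   8.]
b [571.  16.   8.]
c [469.  19.   8.]
cup [650. 454.  75.]
bowl [ 636. -444.   50.]
jar [ 490. -396.   85.]
[[599. 329.   4.]
 [606. 212.   4.]
 [368. 196.   4.]
 [359. 313.   4.]]
```

```bash
cat > snap.py <<'E'
from h import *
import pickle
def snap(name,xyz,yaw):
    env.reach(xyz,down(yaw)); v=View("wrist"); cv2.imwrite(f"pics/{name}.png",v.img)
    pickle.dump(v,open(f"pics/{name}.pkl","wb")); return v
E
python3 - <<'E'
from snap import *
h=np.pi/2
snap("k1",[515,392,300],h); snap("k2",[515,330,300],h)
snap("t1",[590,20,340],h); snap("t2",[560,60,340],h); 
snap("m1",[515,-235,330],h); snap("m2",[515,-175,330],h)
print(env.read_state()['time_s'],env.read_state()['qpos'])
a=[cv2.imread(f"pics/{n}.png") for n in ("k1","t1","m1")]
cv2.imwrite("pics/mosaic.png",np.vstack([a[0][:, 120:520],a[2][:,120:520]])[:800])
cv2.imwrite("pics/mosA.png",np.hstack([a[0][:,120:520],a[2][:,120:520]]))
E
```

```text
5.0833 [-3.47097755e-01  2.71791568e-01  1.78475795e+00 -2.48075572e-04
  1.08435820e+00 -1.92052475e+00]
```

View pics/mosA.png

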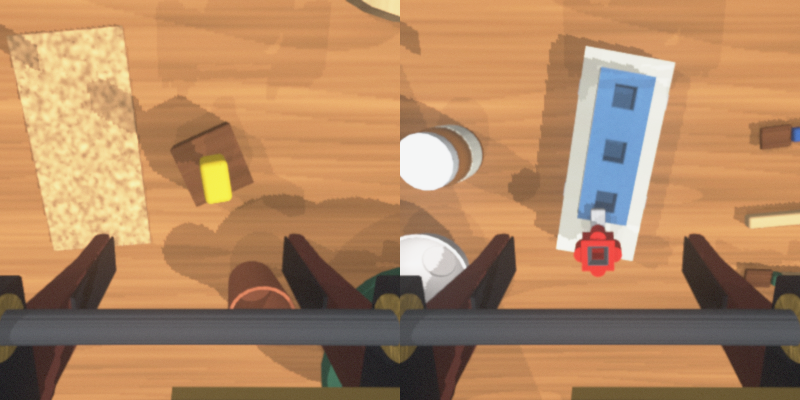

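View pics/t1.png

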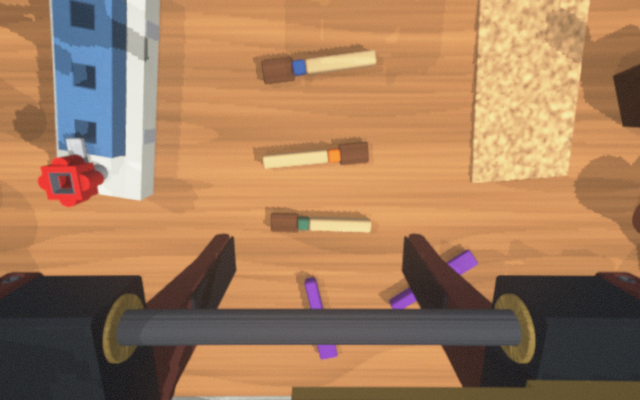

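The pictures show the key handle at (336,178) in k1, the red knob with its square recess at (318,256) in m1, the casting wells above it, and three tools in t1: blue row 67, orange 155, green 223. All three tools are present. Next I'll measure from two views.

```bash
cat > meas.py <<'E'
from h import *
import pickle
L=lambda n:pickle.load(open(f"pics/{n}.pkl","rb"))
def rect(m):
    c=max(cv2.findContours(m,cv2.RETR_EXTERNAL,cv2.CHAIN_APPROX_NONE)[0],key=cv2.contourArea); return c
def worldrect(v,c,z):
    P=v.plane(c.reshape(-1,2),z)[:,:2].astype(np.float32); r=cv2.minAreaRect(P); b=cv2.boxPoints(r)
    e=[b[1]-b[0],b[2]-b[1]]; e=max(e,key=np.linalg.norm); return np.array(r[0]),sorted(r[1])[::-1],np.arctan2(e[1],e[0])
E
python3 - <<'E'
from meas import *
k=[L("k1"),L("k2")]
for v in k:
    h=v.hsv(); m=v.mask(*YEL); 
    vals=h[...,2][m>0]; print("V pct",np.percentile(vals,[5,25,50,75,95]))
    mb=cv2.inRange(h,np.array((22,150,215)),np.array((35,255,255)))
    c=rect(mb); print("key top",[np.round(x,3) if not isinstance(x,list) else np.round(x,1) for x in worldrect(v,c,116)], rect(m).shape)
    v.px=cv2.minAreaRect(c)[0]; print(v.px)
print("key tri",tri([(v,v.px) for v in k]))
for n in("m1","m2"):
    v=L(n); h=v.hsv(); red=cv2.inRange(h,np.array((0,150,60)),np.array((8,255,255)))|cv2.inRange(h,np.array((172,150,60)),np.array((180,255,255)))
    c=rect(red); x,y,w,hh=cv2.boundingRect(c); print(n,"knob",x,y,w,hh)
    cv2.imwrite(f"pics/{n}z.png",cv2.resize(v.img[y-50:y+hh+6,x-20:x+w+20],None,fx=5,fy=5,interpolation=cv2.INTER_NEAREST)); 
    print("off",x-20,y-50)
    b=rect(v.mask(*BLUE)); print("casting",worldrect(v,b,56))
a,b=[cv2.imread(f"pics/{n}z.png") for n in("m1","m2")]
H=min(a.shape[0],b.shape[0],600); o=np.hstack([a[:H],b[:H]])[:,:]; print(o.shape)
cv2.imwrite("pics/mz.png",cv2.resize(o,None,fx=min(1,800/o.shape[1]),fy=min(1,800/o.shape[1])))
E
```

```text
V pct [156. 232. 246. 246. 246.]
key top [array([499.802, 406.814]), array([33.6, 21.2]), np.float32(0.179)] (131, 1, 2)
(336.24322509765625, 181.95945739746094)
V pct [141.  163.5 241.  245.  245. ]
key top [array([499.784, 408.88 ]), array([33.1, 20.8]), np.float32(0.188)] (138, 1, 2)
(415.8348388671875, 181.62486267089844)
key tri [497.58600811 406.36055032 124.47937607]
m1 knob 293 226 48 51
off 273 176
casting (array([ 487.64385986, -217.07707214]), [157.82286071777344, 53.931236267089844], np.float32(-0.16549158))
m2 knob 235 226 49 51
off 215 176
casting (array([ 487.78521729, -216.68630981]), [157.5605010986328, 55.017906188964844], np.float32(-0.16721049))
(535, 885, 3)
```

View pics/mz.png

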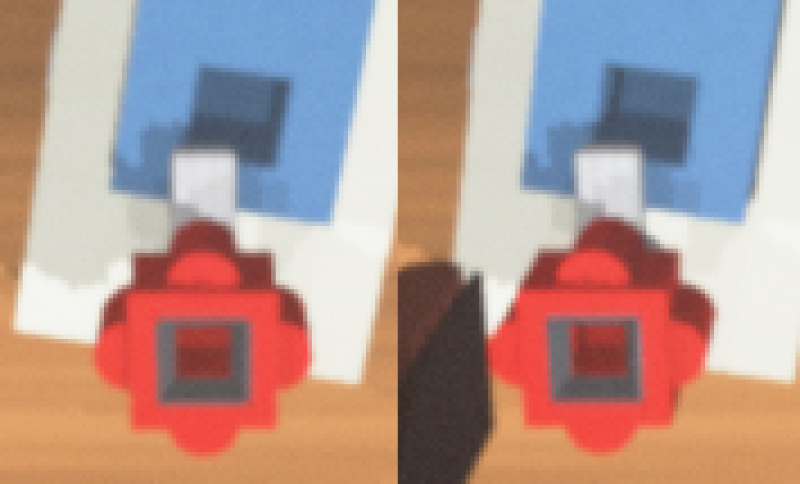

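The recess mouth is a grey-rimmed square, at about (318.1,255.9) in m1 and (258.4,255.4) in m2, nearly parallel to the image axes. The steel arm covers the end of the casting. Next: refine the recess, and measure the holder and any key lean.

Run:
```python
from meas import *
obs=[];vs=[]
for n in("m1","m2"):
    v=L(n); h=v.hsv(); red=cv2.inRange(h,np.array((0,150,60)),np.array((8,255,255)))|cv2.inRange(h,np.array((172,150,60)),np.array((180,255,255)))
    x,y,w,hh=cv2.boundingRect(rect(red)); g=np.zeros_like(red)
    g[y:y+hh,x:x+w]=cv2.inRange(h,np.array((0,0,0)),np.array((180,140,200)))[y:y+hh,x:x+w]
    cs=[c for c in cv2.findContours(g,cv2.RETR_EXTERNAL,cv2.CHAIN_APPROX_NONE)[0] if cv2.contourArea(c)>100 and abs(c[:,0,0].mean()-(x+w/2))<5 and abs(c[:,0,1].mean()-(y+hh*.58))<8]
    print(n,[ (cv2.boundingRect(c),cv2.minAreaRect(c)) for c in cs]); c=cs[0]
    print("recess",worldrect(v,c,92)); obs.append((v,cv2.minAreaRect(c)[0]))
print("tri",tri(obs))
# wells
for n in("m1","m2"):
    v=L(n); b=v.mask(*BLUE); c=worldrect(v,rect(b),56); print(c)
for n in("k1","k2"):
    v=L(n); h=v.hsv(); m=cv2.inRange(h,np.array((0,90,0)),np.array((20,255,110)))
    o=v.proj([497,392,50])[0]; print(n,o)
    bb=[b for b in blobs(m,300) if np.hypot(*(b[0]-o))<60]; print(bb)
    x,y=o.astype(int); cv2.imwrite(f"pics/{n}z.png",cv2.resize(v.img[y-55:y+75,x-60:x+60],None,fx=3,fy=3)); print(x-60,y-55)
a=[cv2.imread(f"pics/{n}z.png") for n in("k1","k2")]; cv2.imwrite("pics/kz.png",np.hstack(a)); print(a[0].shape)
```

```text
m1 [((307, 246, 22, 20), ((317.5, 255.5), (19.0, 21.0), 90.0))]
recess (array([ 590.56176758, -235.53489685]), [21.90120506286621, 21.477603912353516], np.float32(-1.5699102))
m2 [((248, 246, 22, 19), ((258.5, 255.0), (18.0, 21.0), 90.0))]
recess (array([ 590.59326172, -235.48724365]), [21.875886917114258, 20.34070587158203], np.float32(-1.5666224))
tri [ 591.51235072 -235.57098783   89.80205674]
(array([ 487.64385986, -217.07707214]), [157.82286071777344, 53.931236267089844], np.float32(-0.16549158))
(array([ 487.78521729, -216.68630981]), [157.5605010986328, 55.017906188964844], np.float32(-0.16721049))
k1 [318.09793493 165.33598189]
[]
258 110
k2 [380.67583763 165.13020598]
[(array([376.9, 136.4]), array([350, 122,  61,  43, 427], dtype=int32))]
320 110
(390, 360, 3)
```

View pics/kz.png

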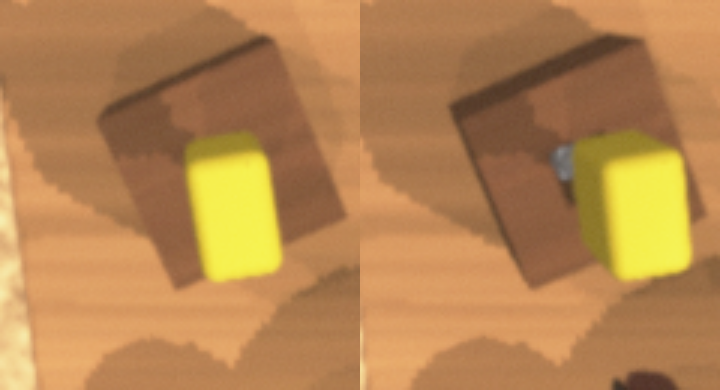

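Run:
```python
from meas import *
a=L("k1");b=L("k2")
for v,off,pp in((a,(258,110),[(99,120),(273,46),(346,215),(178,289)]),(b,(320,110),[(92,108),(280,42),(345,215),(170,288)])):
    p=np.array(pp)/3+off; P=v.plane(p,50); v.c=p.mean(0); print(P.mean(0),np.linalg.norm(P-np.roll(P,1,0),axis=1),np.arctan2(*(P[3]-P[0])[1::-1]))
print("tri",tri([(a,a.c),(b,b.c)]))
for v in(a,b): 
    c=rect(cv2.inRange(v.hsv(),np.array((22,150,215)),np.array((35,255,255)))); print(worldrect(v,c,126))
```

```text
[498.27981712 406.57699143  50.        ] [63.53618812 61.43240427 61.47188659 62.44023108] 0.4214926423454117
[497.12313947 405.19172475  50.        ] [67.89260872 63.56280674 62.73727958 63.23534621] 0.4335048483713018
tri [498.10902986 406.86297232  42.72598296]
(array([497.59460449, 406.2722168 ]), [32.35565185546875, 20.393075942993164], np.float32(0.17854826))
(array([497.58114624, 405.91641235]), [31.897216796875, 20.01100730895996], np.float32(0.18806683))
```

The key is upright in the holder at about (497.6,406.1). Grasping it and carrying it over the knob.

```bash
cat >> h.py <<'E'
def st(): s=env.read_state(); print("t",round(s['time_s'],1),np.round(s['tool_pos'],1),"F",np.round(s['force'],1),"w",round(s['width'],1),"g",round(s['grip_force'],1),"q6",round(s['qpos'][5],2))
E
python3 - <<'E'
from h import *
q=down(1.754)
env.reach([497.6,406.1,260],q); env.move_l([497.6,406.1,168],rate=120); set_gripper(0); st()
env.move_l([497.6,406.1,300],rate=100); st()
env.reach([591.2,-235.5,300],down(0.0)); env.move_l([591.2,-235.5,264],rate=80); env.hold(.3); st()
v=View("wrist"); cv2.imwrite("pics/w3.png",v.img)
s=View("side"); p=s.proj([591,-235,95])[0].astype(int); print(p)
c=cv2.resize(s.img[p[1]-60:p[1]+40,p[0]-50:p[0]+50],None,fx=4,fy=4)
cv2.imwrite("pics/c3.png",np.hstack([c,v.img[:,120:520]]))
E
```

```text
t 9.1 [497.6 406.  168. ] F [-1.  -0.  -0.2] w 22.0 g 30.0 q6 -1.09
t 10.6 [497.3 405.9 299.1] F [-0.  -0.8 -1.5] w 22.1 g 30.0 q6 -1.09
t 13.8 [ 591.4 -235.6  264.5] F [-0.6  0.2 -1.2] w 21.7 g 30.0 q6 -0.4
[345 163]
```

View pics/c3.png

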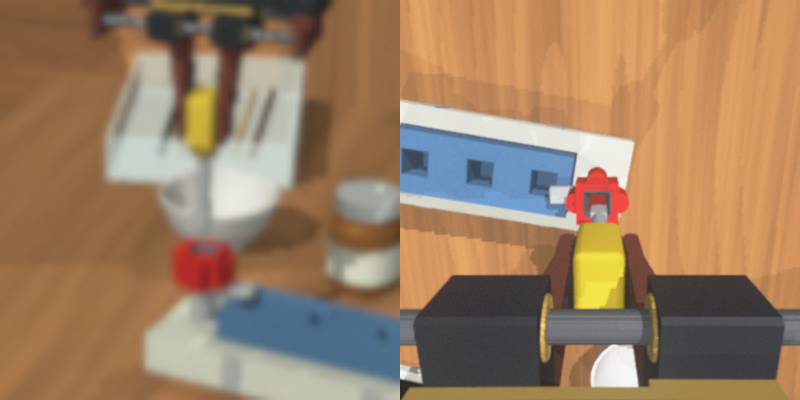

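The side crop shows the key vertical and its tip just over the knob. The wrist crop shows the shank entering centrally over the recess at (600,207). Inserting with a force stop.

Run:
```python
from h import *
hit=env.move_l([591.2,-235.5,229],rate=25,f_stop=8); print(hit); env.hold(.2); st()
```

```text
False
t 15.7 [ 591.1 -235.5  229.1] F [-0.7  0.1 -1.7] w 21.6 g 30.0 q6 -0.4
```

Run:
```python
from h import *
for i in range(1,17):
    env.reach([591.2,-235.5,229],down(0.1*i))
    if i%4==0: st(); print(np.round(env.read_state()['wrist_torque'],2))
env.hold(.2)
env.reach([591.2,-235.5,229],down(1.5)); st()  # relax onto slack
env.move_l([591.2,-235.5,300],rate=60); st()
v=View("top"); p=v.proj([591,-235,92])[0].astype(int); cv2.imwrite("pics/c4.png",cv2.resize(v.img[p[1]-30:p[1]+70,p[0]-60:p[0]+60],None,fx=4,fy=4))
```

```text
t 16.6 [ 590.7 -235.6  228.8] F [-5.  -1.9 -0.8] w 22.1 g 30.0 q6 -0.79
[-0.47  1.27 -0.04]
t 17.6 [ 590.7 -235.6  228.8] F [-5.2 -0.6 -0. ] w 22.4 g 30.0 q6 -1.19
[-0.48  1.2  -0.03]
t 18.6 [ 590.8 -235.5  228.8] F [-5.  -2.3 -0.9] w 21.8 g 30.0 q6 -1.59
[-0.45  1.16 -0.01]
t 19.6 [ 590.8 -235.5  228.8] F [-4.9 -1.6 -1.2] w 21.7 g 30.0 q6 -1.99
[-0.35  1.16 -0.04]
t 20.1 [ 591.  -235.4  228.8] F [-4.6 -0.7 -1.1] w 21.7 g 30.0 q6 -1.9
t 21.4 [ 591.  -235.4  299.5] F [ 0.8  0.3 -1.3] w 21.9 g 30.0 q6 -1.9
```

Run:
```python
from snap import *
v=snap("m5",[530,-230,330],1.571)
cv2.imwrite("pics/m5c.png",v.img[:300,100:540])
```

```text
(no output)
```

View pics/m5c.png

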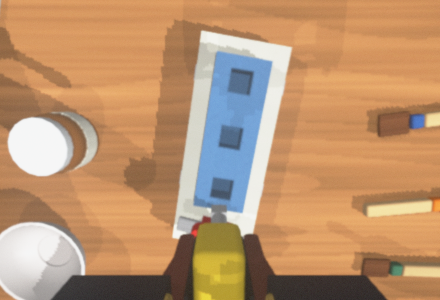

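The steel arm now points left at (187,223), clear of the casting. Returning the key to its holder.

Run:
```python
from h import *
q=down(1.754)
env.reach([497.6,406.1,300],q); env.move_l([497.6,406.1,230],rate=100); print(env.move_l([497.6,406.1,169],rate=50,f_stop=8)); st()
set_gripper(60); env.move_l([497.6,406.1,280],rate=120); st()
from snap import snap
snap("m6",[515,-235,330],1.571); snap("m7",[500,-175,330],1.571)
from meas import *
W=[]
for n in("m6","m7"):
    v=L(n); b=rect(v.mask(*BLUE)); print("casting",worldrect(v,b,56))
    m=np.zeros(v.img.shape[:2],np.uint8); cv2.drawContours(m,[b],-1,255,-1)
    d=cv2.inRange(v.hsv(),np.array((90,30,0)),np.array((130,255,160)))&m
    w=[(c,s[2:]) for c,s in blobs(d,60)]; print(w); v.b=cv2.minAreaRect(b); print(v.b); W.append(v)
print(tri([(v,v.b[0]) for v in W]))
```

```text
False
t 26.4 [497.8 406.2 169.4] F [ 0.2 -0.2 -2.3] w 21.8 g 30.0 q6 -1.09
t 28.2 [497.2 405.8 279.1] F [0.8 0.4 0.1] w 60.0 g 0.0 q6 -1.09
casting (array([ 487.59088135, -217.06289673]), [157.61790466308594, 53.99946975708008], np.float32(-0.16586754))
[(array([344.4,  96.2]), array([ 24,  26, 498], dtype=int32)), (array([334.3, 151.4]), array([ 24,  24, 438], dtype=int32)), (array([325. , 201.5]), array([ 23,  22, 392], dtype=int32))]
((335.928955078125, 147.3980255126953), (53.93256378173828, 150.1603546142578), 10.124671936035156)
casting (array([ 487.65435791, -216.6824646 ]), [157.70327758789062, 54.73978805541992], np.float32(-0.16660556))
[(array([284.8, 112.4]), array([ 23,  25, 444], dtype=int32)), (array([277.5, 165.3]), array([ 22,  23, 411], dtype=int32)), (array([270.6, 214.5]), array([ 22,  22, 365], dtype=int32))]
((278.8899841308594, 161.26998901367188), (53.88154220581055, 146.79537963867188), 8.130102157592773)
[ 482.69766824 -216.14318588   56.53402098]
```

Run:
```python
from meas import *
v=L("k1"); p=np.array([(10,38),(122,25),(150,241),(53,250)])+(120,0); P=v.plane(p,4); print(P.round(0),P.mean(0))
for i in range(4): d=P[(i+1)%4]-P[i]; print(np.linalg.norm(d).round(),np.arctan2(d[1],d[0]).round(3))
q=down(1.405); c=[487.7,-217.2]
set_gripper(88); env.reach(c+[220],q); print(env.move_l(c+[118],rate=80,f_stop=6)); st(); set_gripper(0); st()
print(env.move_l(c+[125],rate=20)); st(); env.move_l(c+[230],rate=80); st()
```

```text
[[374. 199.   4.]
 [361. 314.   4.]
 [597. 334.   4.]
 [609. 215.   4.]] [485.2824807  265.69173867   4.        ]
116.0 1.681
237.0 0.081
119.0 -1.472
236.0 -3.073
False
t 33.6 [ 488.  -217.3  118.5] F [-0.6 -0.6  0.3] w 88.0 g 0.0 q6 -1.85
t 34.2 [ 487.8 -217.3  118.1] F [-0.3 -0.8  1. ] w 55.7 g 30.0 q6 -1.85
False
t 34.7 [ 487.6 -217.1  124.9] F [-0.4 -0.7 -6.1] w 55.5 g 30.0 q6 -1.85
t 36.1 [ 487.4 -217.1  229.4] F [ 0.3 -0.3 -6.3] w 55.8 g 30.0 q6 -1.85
```

Run:
```python
from h import *
c=[485,265]; q=down(0.08+np.pi/2)
env.reach(c+[230],q); env.hold(.3); env.move_l(c+[125],rate=80); env.hold(.2); print(env.move_l(c+[109],rate=12,f_stop=3)); st()
set_gripper(86); env.hold(.4); st(); env.move_l(c+[230],rate=80)
from snap import snap
snap("p1",[505,265,320],1.571); snap("p2",[520,205,320],1.571)
snap("t3",[590,20,340],1.571); v=snap("t4",[560,70,340],1.571)
from meas import *
for n in("p1","p2"):
    v=L(n); b=rect(v.mask(*BLUE)); print("casting",worldrect(v,b,50))
    m=np.zeros(v.img.shape[:2],np.uint8); cv2.drawContours(m,[b],-1,255,-1)
    d=cv2.inRange(v.hsv(),np.array((90,30,0)),np.array((130,255,160)))&m
    for x,s in blobs(d,60): print(x,s[2:],v.plane([x],50).round(1))
a=L("p1").img[:300,100:500];b=L("t3").img[:300,220:620]; cv2.imwrite("pics/c7.png",np.hstack([a,b])); st()
```

```text
True
t 40.9 [485.  265.  112.1] F [-0.6  0.5  6.6] w 55.8 g 30.0 q6 -1.17
t 41.9 [483.9 264.4 110.9] F [-0.6  0.7  0.9] w 85.9 g 0.0 q6 -1.17
casting (array([484.89068604, 265.94476318]), [157.12054443359375, 54.08555603027344], np.float32(0.07990777))
[314.  103.1] [ 23  25 488] [[428.4 260.4  50. ]]
[318.5 158.5] [ 22  22 428] [[484.5 265.   50. ]]
[322.6 208.9] [ 20  20 373] [[540.1 269.6  50. ]]
casting (array([484.90698242, 264.80432129]), [157.5923614501953, 55.62031555175781], np.float32(0.07689556))
[376.8  89.2] [ 23  24 486] [[428.1 261.4  50. ]]
[378.2 146.4] [ 21  23 436] [[484.4 265.4  50. ]]
[379.6 198.2] [ 20  21 389] [[540.1 269.6  50. ]]
t 45.7 [559.7  71.5 340.1] F [-0.1 -0.3  0.5] w 86.3 g 0.0 q6 -1.47
```

View pics/c7.png

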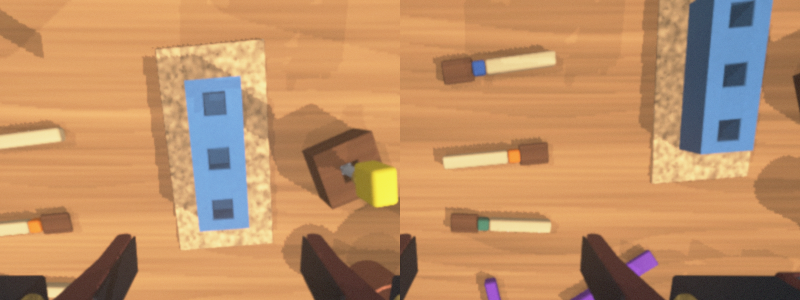

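The casting lies on the mat at (484.9,265.4), yaw 0.078, with wells at z=50 near (428.6,261), (484.7,265.3) and (540.5,269.7). The tools haven't been disturbed. Next I'll measure them and check the arm's reach for standing them up.

```bash
cat >> h.py <<'E'
def orient(az,phi,sgn):
    """placing: object x up; gripper z at azimuth az, phi from straight down; sgn=+1: gripper x towards object's blade side"""
    z=np.array([np.cos(az)*np.sin(phi),np.sin(az)*np.sin(phi),-np.cos(phi)]); up=np.array([0,0,1.])
    x=sgn*(up-z*(up@z)); x/=np.linalg.norm(x); return np.c_[x,np.cross(z,x),z]
def tcp(grasp,M,ahead=61): return list(np.array(grasp)-ahead*M[:,2])
def ik(grasp,M,ahead=61):
    try: return env.ik(tcp(grasp,M,ahead),R.from_matrix(M).as_quat())
    except Exception as e: return None
W=np.array([[428.6,261],[484.7,265.3],[540.4,269.7]])
E
cat > tools.py <<'E'
from meas import *
def handles(v):
    """pale handles on the bench: (centre, length dir, blade dir sign by band colour)"""
    h=v.hsv(); m=cv2.inRange(h,np.array((16,40,170)),np.array((30,150,255))); out={}
    m=cv2.morphologyEx(m,cv2.MORPH_OPEN,np.ones((3,3),np.uint8))
    bands={'a':((60,60,30),(90,255,200)),'b':((4,205,180),(15,255,255)),'c':((100,150,60),(125,255,255))}
    for c in cv2.findContours(m,cv2.RETR_EXTERNAL,cv2.CHAIN_APPROX_NONE)[0]:
        if cv2.contourArea(c)<300: continue
        p,s,ang=worldrect(v,c,16)
        if not(60<s[0]<95 and 10<s[1]<26): continue
        u=np.array([np.cos(ang),np.sin(ang)])
        for k,(lo,hi) in bands.items():
            bm=cv2.inRange(h,np.array(lo),np.array(hi))
            for sg in(1,-1):
                q=v.proj([*(p+sg*u*(s[0]/2+8)),16])[0].round().astype(int)
                if (bm[q[1]-2:q[1]+3,q[0]-2:q[0]+3]>0).mean()>.5: out[k]=(p,s,sg*u)
    return out
E
python3 - <<'E'
from tools import *
for n in("t1","t2","t3","t4"):
    for k,(p,s,u) in sorted(handles(L(n)).items()): print(n,k,p.round(1),np.round(s,1),u.round(3))
for phi in(90,75,60):
  for az in(.08,1.65,-1.49):
    for sg in(1,-1):
      r=[]
      for w in W:
        for dz in(0,60):
          q=ik([*w,12+80+dz],orient(az,np.radians(phi),sg)); r.append('Y' if q is not None else '-')
      print(phi,az,sg,''.join(r), None if q is None else np.round(q,2))
E
```

```text
t1 a [662.6  48.4] [78.8 16.2] [-0.033 -0.999]
t2 a [662.7  48.6] [78.8 16. ] [-0.024 -1.   ]
t3 a [662.8  48.3] [78.6 16.3] [ 0.001 -1.   ]
t4 a [662.7  48.7] [78.8 16.6] [-0.03 -1.  ]
90 0.08 1 YYYYYY [ 0.74  0.97  2.24  3.81  1.63 -1.52]
90 0.08 -1 YYYYYY [0.74 0.97 2.24 3.81 1.63 1.62]
90 1.65 1 YYYYYY [-0.06  0.97  1.81  1.44  1.62 -1.21]
90 1.65 -1 YYYYYY [-0.06  0.97  1.81  1.44  1.62  1.93]
90 -1.49 1 YYYYYY [ 0.81  1.1   1.33 -0.98  2.02 -2.15]
90 -1.49 -1 YYYYYY [ 0.81  1.1   1.33 -0.98  2.02  0.99]
75 0.08 1 YYYYYY [ 0.73  0.77  2.28  3.81  1.24 -1.63]
75 0.08 -1 YYYYYY [0.73 0.77 2.28 3.81 1.24 1.51]
75 1.65 1 YYYYYY [-0.04  0.82  1.85  1.35  1.39 -1.1 ]
75 1.65 -1 YYYYYY [-0.04  0.82  1.85  1.35  1.39  2.04]
75 -1.49 1 YYYYYY [ 0.8   0.98  1.38 -0.85  1.84 -2.15]
75 -1.49 -1 YYYYYY [ 0.8   0.98  1.38 -0.85  1.84  0.99]
60 0.08 1 YYYYYY [ 0.68  0.58  2.25  3.89  0.81 -1.81]
60 0.08 -1 YYYYYY [0.68 0.58 2.25 3.89 0.81 1.33]
60 1.65 1 YYYYYY [ 0.01  0.69  1.87  1.21  1.17 -0.94]
60 1.65 -1 YYYYYY [0.01 0.69 1.87 1.21 1.17 2.2 ]
60 -1.49 1 YYYYYY [ 0.77  0.86  1.44 -0.73  1.65 -2.18]
60 -1.49 -1 YYYYYY [ 0.77  0.86  1.44 -0.73  1.65  0.96]
```

Run:
```python
from tools import *
for n in("t3",):
    v=L(n);h=v.hsv(); m=cv2.inRange(h,np.array((16,40,170)),np.array((30,150,255))); m=cv2.morphologyEx(m,cv2.MORPH_OPEN,np.ones((3,3),np.uint8))
    for c in cv2.findContours(m,cv2.RETR_EXTERNAL,cv2.CHAIN_APPROX_NONE)[0]:
        if cv2.contourArea(c)>200: print(cv2.boundingRect(c),worldrect(v,c,16))
    o=220
    for x,y in((479+o-400,68),(514+o-400,157),(484+o-400,225)): print(h[y-1:y+2,x-2:x+3].reshape(-1,3).mean(0))
    for x,y in((520+o-400,64),(475+o-400,160),(520+o-400,227)): print(h[y-1:y+2,x-2:x+3].reshape(-1,3).mean(0))
```

```text
(309, 220, 62, 13) (array([662.84912109,  48.34531784]), [78.60868835449219, 16.333200454711914], np.float32(-1.5693738))
(263, 151, 65, 19) (array([577.29364014,  -7.73829269]), [78.59236907958984, 16.24154281616211], np.float32(-1.4687147))
(472, 135, 98, 49) (array([572.5736084 , 265.36856079]), [116.34235382080078, 59.022281646728516], np.float32(-1.4866903))
(306, 51, 70, 23) (array([467.65768433,  45.45132828]), [78.61563110351562, 16.801376342773438], np.float32(-1.4463094))
[110.         141.06666667 182.53333333]
[ 15.93333333 188.33333333 245.        ]
[ 70.6         83.53333333 150.6       ]
[ 21.46666667  87.8        239.06666667]
[ 22.86666667  82.46666667 243.        ]
[ 22.86666667  81.6        242.93333333]
```

```bash
sed -i "s/'b':((4,205,180),(15,255,255)),'c':((100,150,60)/'b':((6,170,200),(19,255,255)),'c':((100,100,60)/" tools.py
cat >> tools.py <<'E'
G=78; PHI=np.radians(80); AH=75
def bmat(b,sg,phi=PHI):
    b=np.array([b[0],b[1],0.]); z=-np.sin(phi)*np.array([0,0,1.])-np.cos(phi)*b
    x=sg*(b-z*(b@z)); x/=np.linalg.norm(x); return np.c_[x,np.cross(z,x),z]
E
python3 - <<'E'
from tools import *
A=handles(L("t3"));B=handles(L("t4"))
for k in A:
    p,s,u=A[k]; print(k,p.round(1),np.round(s,1),u.round(3),B.get(k,(0,))[0],B[k][2].round(3) if k in B else'')
    if k in B:
        v,w=L("t3"),L("t4"); print(tri([(v,v.proj([*p,16])[0]),(w,w.proj([*B[k][0],16])[0])]))
    g=[*(p+(G-40)*u),8.]
    for sg in(1,-1):
        M=bmat(u,sg); q=ik(g,M,AH); q2=ik([g[0],g[1],200],M,AH); print(sg,None if q is None else q.round(2),q2 is not None)
        for az in (1.65,):
          for w_ in W[:1]: print('   place',np.round(ik([*w_,12+G],orient(az,PHI,sg),AH),2),np.round(ik([*w_,160+G],orient(az,PHI,sg),AH),2))
E
```

```text
a [662.8  48.3] [78.6 16.3] [ 0.001 -1.   ] [662.65545654  48.70240784] [-0.03 -1.  ]
[663.86923109  48.53878925  13.19446457]
1 None False
   place [-0.11  0.96  2.04  1.36  1.42 -1.43] [-0.11  0.63  2.1   1.33  1.48 -1.17]
-1 [-0.08  0.77  1.63  0.25  0.78 -0.26] True
   place [-0.11  0.96  2.04  1.36  1.42  1.71] [-0.11  0.63  2.1   1.33  1.48  1.97]
b [577.3  -7.7] [78.6 16.2] [-0.102  0.995] [577.37176514  -7.63721848] [-0.117  0.993]
[577.3953369   -7.73184095  15.66589385]
1 [ 0.12  0.69  1.84 -0.29  0.64  0.26] True
   place [-0.11  0.96  2.04  1.36  1.42 -1.43] [-0.11  0.63  2.1   1.33  1.48 -1.17]
-1 None False
   place [-0.11  0.96  2.04  1.36  1.42  1.71] [-0.11  0.63  2.1   1.33  1.48  1.97]
c [467.7  45.5] [78.6 16.8] [ 0.124 -0.992] [467.28335571  45.71544647] [ 0.124 -0.992]
[467.23412636  45.57814473  13.12358339]
1 None False
   place [-0.11  0.96  2.04  1.36  1.42 -1.43] [-0.11  0.63  2.1   1.33  1.48 -1.17]
-1 [-0.12  0.61  2.04  0.33  0.55 -0.53] True
   place [-0.11  0.96  2.04  1.36  1.42  1.71] [-0.11  0.63  2.1   1.33  1.48  1.97]
```

```bash
cat > stand.py <<'E'
from tools import *
from snap import snap
def pick(k,v):
    p,s,u=handles(v)[k]; u=u/np.linalg.norm(u); sg=1 if u[1]>0 else -1
    M=bmat(u,sg); q=R.from_matrix(M).as_quat(); g=p+(G-40)*u; print(k,p,u)
    set_gripper(44); env.reach(tcp([*g,120],M,AH),q); print("stop",env.move_l(tcp([*g,9.5],M,AH),rate=60,f_stop=6)); st()
    set_gripper(0); st(); env.move_l(tcp([*g,200],M,AH),rate=100); st(); return sg
def over(sg,w,z=150):
    M=orient(1.65,PHI,sg); q=R.from_matrix(M).as_quat(); env.reach(tcp([*w,z+G],M,AH+1.5),q); st(); return M
def insert(M,w):
    env.move_l(tcp([*w,56+G],M,AH+1.5),rate=80)
    hit=env.move_l(tcp([*w,12.5+G],M,AH+1.5),rate=30,f_stop=4); print("hit",hit); st(); return hit
def release(M,w):
    set_gripper(34); s=np.array(env.read_state()['tool_pos']); env.move_l(list(s-110*M[:,2]),rate=80); st()
E
python3 - <<'E'
from stand import *
v=snap("t5",[590,20,340],1.571); sg=pick("b",v); over(sg,W[1])
s=View("side"); t=View("top"); p=s.proj([*W[1],110])[0].astype(int)
c=cv2.resize(s.img[max(0,p[1]-75):p[1]+75,p[0]-65:p[0]+65],None,fx=2.6,fy=2.6); p=t.proj([*W[1],110])[0].astype(int); d=cv2.resize(t.img[p[1]-75:p[1]+75,p[0]-65:p[0]+65],None,fx=2.6,fy=2.6)
cv2.imwrite("pics/c8.png",np.hstack([c,d]))
E
```

```text
b [577.31951904  -7.62940979] [-0.10777014  0.99417585]
stop False
t 50.4 [571.9  43.1  83.6] F [-0.6  0.2 -1.1] w 43.9 g 0.0 q6 0.25
t 51.2 [571.8  43.1  83.4] F [-0.2  0.9 -0.8] w 0.7 g 0.0 q6 0.25
t 53.3 [571.6  43.1 273.3] F [0.4 0.4 0.3] w 0.3 g 0.0 q6 0.13
t 54.7 [490.7 190.2 241.3] F [ 0.3 -0.9  0.4] w 0.1 g 0.0 q6 -1.1
```

View pics/c8.png

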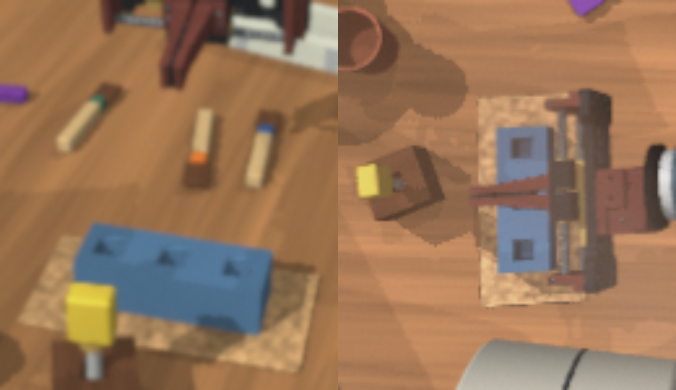

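The gripper came up empty. The side crop shows the orange tool still on the bench, possibly knocked aside. Measuring again.

Run:
```python
from stand import *
M=orient(1.65,PHI,1)
s=np.array(env.read_state()['tool_pos']); env.move_l(list(s-[0,60,-40]),rate=100)
v=snap("t6",[590,20,340],1.571); w=snap("t7",[560,70,340],1.571)
for n in("t5","t6","t7"):
    for k,(p,s,u) in handles(L(n)).items(): print(n,k,p,u)
st()
```

```text
t5 a [663.18261719  49.15329742] [-0.00111611 -0.9999994 ]
t5 b [577.31951904  -7.62940979] [-0.10777014  0.99417585]
t5 c [467.66485596  45.54205322] [ 0.1199665  -0.99277794]
t6 a [662.81378174  49.00623322] [-0.02514153 -0.9996839 ]
t6 b [534.44171143  20.88799667] [-0.22051175  0.9753843 ]
t6 c [467.60290527  45.41913605] [ 0.12471408 -0.99219275]
t7 b [534.2722168   21.30286407] [-0.22132096  0.975201  ]
t7 c [467.18280029  45.74220276] [ 0.1234594 -0.9923496]
t 57.2 [559.7  69.9 339.2] F [ 0.2  0.6 -0.3] w 0.4 g 0.0 q6 -1.47
```

The orange tool was indeed knocked about 50 mm, to (534.4,21). Retrying.

Run:
```python
from stand import *
v=snap("t8",[590,20,340],1.571); sg=pick("b",v)
if env.read_state()['width']>10:
    over(sg,W[1])
    s=View("side"); t=View("top"); p=s.proj([*W[1],130])[0].astype(int)
    c=cv2.resize(s.img[max(0,p[1]-75):p[1]+75,p[0]-65:p[0]+65],None,fx=2.6,fy=2.6); p=t.proj([*W[1],110])[0].astype(int); d=cv2.resize(t.img[p[1]-75:p[1]+75,p[0]-65:p[0]+65],None,fx=2.6,fy=2.6)
    cv2.imwrite("pics/c9.png",np.hstack([c,d]))
```

```text
b [534.45404053  20.826437  ] [-0.22447293  0.97448033]
stop False
t 61.9 [523.2  70.6  83.6] F [ 1.2 -0.3  0.4] w 44.1 g 0.0 q6 0.24
t 62.5 [523.   70.6  83.4] F [-0.  -0.3  1.5] w 15.4 g 30.0 q6 0.24
t 64.5 [522.8  70.5 273.3] F [ 0.2  0.5 -0.4] w 15.8 g 30.0 q6 0.09
t 65.9 [490.6 190.3 241.2] F [-0.3 -0.6 -1.1] w 15.8 g 30.0 q6 -1.1
```

View pics/c9.png

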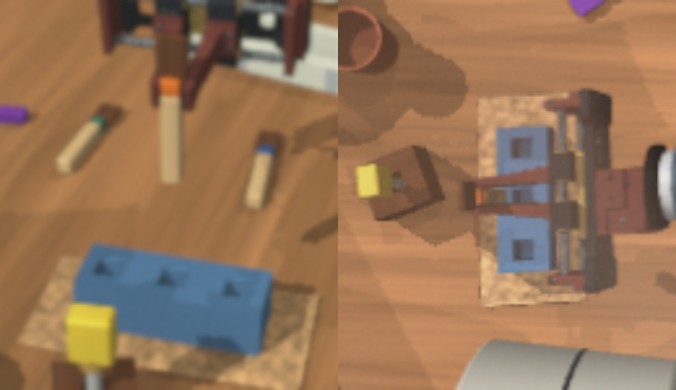

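The tool hangs upright, handle down, over the middle well. Inserting.

Run:
```python
from stand import *
M=orient(1.65,PHI,1)
print(insert(M,W[1]))
```

```text
hit False
t 69.0 [490.7 190.2 103.9] F [ 0.7  0.  -0.2] w 15.8 g 30.0 q6 -1.32
False
```

It's fully down with no contact. Releasing, then the green tool.

Run:
```python
from stand import *
release(orient(1.65,PHI,1),W[1])
s=np.array(env.read_state()['tool_pos']); env.move_l(list(s+[0,0,120]),rate=120)
v=snap("t9",[590,20,340],1.571); sg=pick("a",v)
if env.read_state()['width']>10:
    M=over(sg,W[2])
    s=View("side"); t=View("top"); p=s.proj([*W[1],110])[0].astype(int)
    c=cv2.resize(s.img[max(0,p[1]-75):p[1]+75,p[0]-65:p[0]+65],None,fx=2.6,fy=2.6); p=t.proj([*W[1],110])[0].astype(int); d=cv2.resize(t.img[p[1]-75:p[1]+75,p[0]-65:p[0]+65],None,fx=2.6,fy=2.6)
    cv2.imwrite("pics/c10.png",np.hstack([c,d]))
```

```text
t 71.0 [499.   82.6 122.9] F [ 0.3  0.2 -0.7] w 34.0 g 0.0 q6 -1.26
a [662.68786621  49.0342865 ] [-0.02992799 -0.9995521 ]
stop False
t 76.9 [661.4  -2.   83.7] F [ 0.7  0.  -0. ] w 44.0 g 0.0 q6 -0.24
t 77.4 [661.2  -2.   83.4] F [ 0.3 -0.5  1. ] w 15.7 g 30.0 q6 -0.24
t 79.5 [661.   -2.  273.3] F [ 0.5 -0.6  0.1] w 15.8 g 30.0 q6 -0.15
t 81.5 [546.5 194.5 241.4] F [ 0.2  0.4 -0.2] w 15.2 g 30.0 q6 2.12
```

View pics/c10.png

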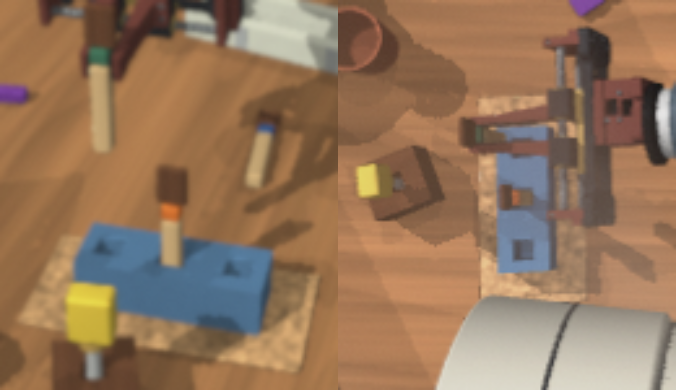

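The orange tool stands home in the middle well, and the green one hangs upright over well 2. Inserting it, then the blue one.

Run:
```python
from stand import *
M=orient(1.65,PHI,-1)
if not insert(M,W[2]):
    release(M,W[2]); s=np.array(env.read_state()['tool_pos']); env.move_l(list(s+[0,0,120]),rate=120)
    v=snap("t10",[590,20,340],1.571); sg=pick("c",v)
    if env.read_state()['width']>10:
        M=over(sg,W[0]); insert(M,W[0])
```

```text
hit False
t 84.5 [546.4 194.6 104. ] F [-0.7  0.  -0.5] w 15.8 g 30.0 q6 1.93
t 86.5 [554.7  87.  122.8] F [-0.5  0.6 -0.9] w 34.1 g 0.0 q6 1.97
c [467.52990723  45.47675705] [ 0.12321061 -0.99238056]
stop False
t 94.2 [474.   -5.2  83.6] F [-0.2  0.1 -0.7] w 43.9 g 0.0 q6 -0.53
t 94.8 [473.8  -5.2  83.4] F [ 0.3 -0.2  1. ] w 15.6 g 30.0 q6 -0.53
t 96.9 [473.6  -5.1 273.4] F [ 0.   0.8 -0.9] w 15.8 g 30.0 q6 -0.36
t 98.8 [434.7 185.9 241.3] F [ 0.1 -0.7 -0.7] w 15.7 g 30.0 q6 1.95
hit False
t 101.8 [434.6 185.9 103.9] F [-0.5  0.6  0.5] w 15.8 g 30.0 q6 1.71
```

Run:
```python
from stand import *
M=orient(1.65,PHI,-1); release(M,W[0]); s=np.array(env.read_state()['tool_pos']); env.move_l(list(s+[0,0,180]),rate=120)
env.reach([560,0,380],down(1.571)); env.hold(.5)
s=View("side"); t=View("top"); p=s.proj([*W[1],110])[0].astype(int)
c=cv2.resize(s.img[p[1]-75:p[1]+75,p[0]-65:p[0]+65],None,fx=2.6,fy=2.6); p=t.proj([591,-235,80])[0].astype(int)
d=cv2.resize(t.img[p[1]-75:p[1]+75,p[0]-65:p[0]+65],None,fx=2.6,fy=2.6); cv2.imwrite("pics/c11.png",np.hstack([c,d])); st()
```

```text
t 103.8 [442.9  78.3 122.9] F [ 0.2 -0.7  0.4] w 34.2 g 0.0 q6 1.78
t 109.1 [560.  -0. 380.] F [-1.   0.  -0.1] w 34.2 g 0.0 q6 -1.59
```

View pics/c11.png

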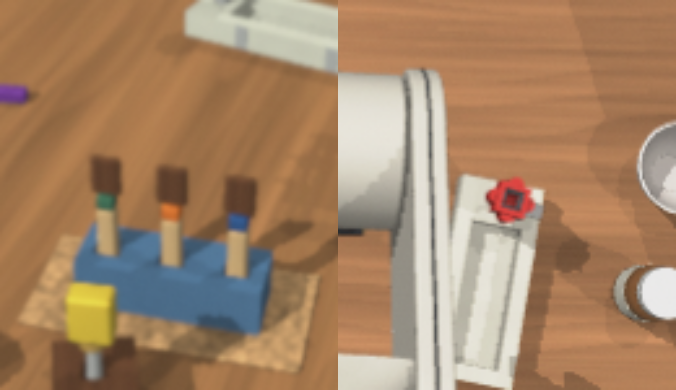

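All three tools stand home in their wells, the key is upright in its holder, and the clamp arm points sideways, clear. Handing in.

```bash
python3 -c "
from h import *
print(workorder.sign_off())"
```

```text
the job is handed in; nothing more can be done
None
```

I handed the job in at about 109 s: the clamp is turned clear with the key, the key is back in its holder, the casting lies wells up on the mat, and all three tools stand home in their own wells; sign-off returned no verdict.

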